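# Stow the spanner and pipe fittings in the divided drawer of the bench chest

### The arm

A 6-joint arm with a two-finger parallel gripper is mounted at the origin on the work surface. World frame = base frame: x ahead of the robot, y to its left, z up, the work surface at z = 0. Lengths are in mm, angles in rad, forces in N, time in s.
With the tool pointing down it reaches from about 350 to 725 mm from the base axis. Payload 6 kg.
Tool frame: the origin (TCP) lies at the very end of the fingers, on their centre line; the grasp point (between the pads) lies 19 mm behind it; z points along the fingers, y is the line along which they close (so a half turn about z gives the same grasp; the last joint's range is limited). The gripper opens to 85 mm and grips with 20 to 120 N. Pads are 22 mm wide; open, the fingers measure 114 mm over their backs; the gripper's body (76 mm by 85 mm) begins 54 mm behind the grasp point. The pads swing forward as they close: fully open they stand 13 mm farther back than shut.
Start: joints at [-0.804, 0.04, 0.085, 0, -1.615, -0.334], TCP at [251.654, -544.65, 231.261] pointing down, gripper open.
Joint ranges: [-2.56, 2.56], [-1.29, 2.01], [-1.08, 1.49], [-3.29, 1.98], [-2.81, -0.18], [-2.99, 2.99]. Speed limits (rad/s): [2.57, 2.57, 3.01, 3.14, 3.14, 3.14].

### API

Orientations are given as [roll, pitch, yaw] about the fixed x, y, z axes, in that order (R = Rz(yaw) Ry(pitch) Rx(roll)).
In Python, from bench import * gives the robot as it stands.
- The arm moves only by the tool drive_tool, never from a script. Its argument "commands" is a list of rows, each an object of numbers: "wx", "wy", "wz": the turn, a rotation vector about the world's x, y, z in units of pi rad (1.0 is pi rad); "x", "y", "z": the shift along the world's x, y, z in units of 0.3 m (1.0 is 0.3 m); "jaw": the closure, from -1 (fully open) to 1 (shut). In form: [{"wx": .., "wy": .., "wz": .., "x": .., "y": .., "z": .., "jaw": ..}, ...]. A call has 1 to 12 rows; each row is the pose to reach, as a shift and turn from the pose commanded when the call began, turning the shorter way round; what a row does not reach only later rows make up. A row lasts 1/10 s, in which the tool goes at most 50 mm and 8.59 degrees, less where a joint would pass 70% of its speed; a pose out of reach is approached as far as the arm can. A call with a number of a shift or a turn outside -1 to 1 is refused whole. A call with a gripper value outside its range is refused whole. The fingers move at their own pace and stop on an object; "grip_force" is the grip in N (left out, the last holds). Time passes only in rows, so rows that repeat a pose let the fingers close. It gives the time, the measured TCP pose, the force, the opening and the grip force at its end, in the units of the state.
- get_obs(): the state, without advancing time (a new reading comes with each control period).
- camera(name): name is "scene" or "top" or "wrist"; returns (picture, depth): 420x560x3 uint8, red, green, blue; 420x560 float32, mm along the optical axis (not along the pixel's ray), 0 where there is no reading.
- camera_model(name): a dict with "fx", "fy", "cx", "cy" (pixels), "world_from_camera" (4x4, takes a point from camera to world coordinates). Camera axes: x right, y down, z forward; pixel columns grow to the right and rows downward; lengths in mm; the calibration is good to about 2 mm. A picture is of the moment at which its call begins: read the wrist's pose just before it. camera_model takes no time and is no camera call; for the wrist camera it gives the pose at the moment of the call.
- close_job(): hands the job in; it is judged then, once.
The state is a dict: "time_s": time; "joints": joint angles; "qvel": joint speeds; "joint_torque": joint torques, N m; "position": TCP position; "orientation": TCP orientation; "contact_force": force on the tool from outside, world axes, zero at the start; "wrist_torque": the same for the moment, N m; "opening": opening from 0.0 (shut) to 1.0 (fully open); "grasp_force": force on a finger pad.
Only numpy, scipy, OpenCV 4.12 (cv2) and the standard library are available. Lean on these libraries where they do the work, as an engineer would, in place of code of your own. Each camera call takes 0.05 s, during which the arm holds its last target. There are 200 camera calls.

### The job

Put the small flange, the pipe coupling and the short spanner away in the top drawer of the red chest: the spanner lying flat in the long front tray, the flange (neck up) and the coupling (on end) standing in the row behind it, one on each side of the nut box. Then push the drawer fully home, and leave everything else on the bench and the chest where it is.

Things in the scene. Friction and masses are not known exactly. Their poses are not given: they have to be found in the camera images.
- chest: red steel drawer chest fixed to the bench, 250 deep (x), 340 wide (y), 165 high. Origin: middle of its front face at bench level; its x axis points into the chest, away from the drawer side; the front faces -x. Its flat top is 165 above the bench. Only the top drawer works; the two lower fronts are dummies.
- drawer (a joint): top drawer: 0 = shut, grows as it slides out along the chest's -x, to 0.19 m at most; starts a little ajar. Its face is 316 wide, 50 high, 12 thick, lower edge 88 above the bench, and proud of the chest's face by 12 when shut. Steel side and back walls, 4 thick, stand 36 above the drawer floor, which lies 92 above the bench. Shut, there is 55 of height above that floor.
- handle (a point): centre of the drawer's bar handle: a steel bar of diameter 11, 100 long along y, its axis 35 in front of the drawer face, 128 above the bench (37 below the chest's top); 29 of free gap between bar and face. Held at its ends by two posts. Axes are those of the chest; moves with the drawer.
- tray_mid (a point): centre of the floor of the drawer's long front tray (88 in x, 300 in y, open on top), directly behind the drawer face; a divider 4 thick, 30 high parts it from the back row. Axes are those of the chest; moves with the drawer.
- row_mid (a point): centre of the floor of the drawer's back row (88 in x, 300 in y, open on top), 92 behind tray_mid. With the drawer 0.185 out, the whole row is clear of the chest. Axes are those of the chest; moves with the drawer.
- nutbox_mid (a point): centre of the underside of the grey plastic nut box that stands in the back row, 82 in x, 50 in y, 32 high, filled with nuts; it stands up to 30 left or right of the middle, leaving a bay of 95 to 155 wide on either side. Axes are those of the chest; moves with the drawer. It belongs there and is stiff to move.
- flange: small steel weld-neck flange standing neck up: disc of diameter 76, 12 thick, with a neck of diameter 34 above it, 42 high in all, about 0.45 kg. Origin: centre of its underside, z up the neck. Starts on the bench on one side of the chest's drawer, left or right.
- spanner: short steel combination spanner lying flat, 160 long along its x, ring end (32 diameter) at -x, open jaw (38 wide) at +x, heads 11 thick, shank 17 wide and 10 thick. Origin: underside of the middle. Starts on the bench on the other side from the flange.
- coupling: plain steel pipe coupling, a tube of outer diameter 34, inner 23, 36 high, standing on end. Origin: centre of its underside, z along its axis. Starts on the chest's top, near the front edge.
- bolt_a: bystander: steel hex bolt standing on its head; head 28 across and 11 high, shank diameter 16, total height 56. Origin: centre of its underside.
- bolt_b: bystander: steel hex bolt standing on its head; head 28 across and 11 high, shank diameter 16, total height 56. Origin: centre of its underside.
- big_flange: bystander: big steel flange, disc diameter 116, 16 thick, neck diameter 60, 55 high in all. Origin: centre of its underside.
- pipe_end: bystander: steel pipe offcut standing on end, diameter 48, 90 high. Origin: centre of its underside.
- big_spanner: bystander: long steel spanner, 250 long along its x, up to 38 wide, 8 thick, lying flat. Origin: underside of the middle.
- disc: bystander: black cutting disc, diameter 120, 5 thick, lying flat. Origin: centre of its underside.
- tin: bystander: small tin of diameter 44, 50 high, on the chest's top, behind the coupling's strip. Origin: centre of its underside.

How it is judged (in metres and radians):
On the way, in this order (a step that is already met when the one before it is completed fails the run):
1. the drawer is pulled open (value of joint drawer above 0.09 m), for 0.1 s.
2. spanner in the front tray, flange and coupling standing in the back row on either side of the nut box (x of flange in the frame of row_mid between -0.043 and 0.043 m and y of flange in the frame of row_mid between -0.15 and 0.15 m and z of flange in the frame of row_mid between -0.008 and 0.012 m and angle between each of flange, coupling's own z axis and vertical below 0.2 rad and x of coupling in the frame of row_mid between -0.043 and 0.043 m and y of coupling in the frame of row_mid between -0.15 and 0.15 m and z of coupling in the frame of row_mid between -0.008 and 0.012 m and ((y of flange in the frame of nutbox_mid above 0.03 m and y of coupling in the frame of nutbox_mid below -0.03 m) or (y of flange in the frame of nutbox_mid below -0.03 m and y of coupling in the frame of nutbox_mid above 0.03 m)) and x of spanner in the frame of tray_mid between -0.042 and 0.042 m and y of spanner in the frame of tray_mid between -0.14 and 0.14 m and z of spanner in the frame of tray_mid between -0.008 and 0.015 m and value of joint drawer above 0.05 m), for 0.2 s.
At the end, for the whole second after the job is handed in: The drawer is shut to within 8 mm. In it, at rest: the spanner flat on the floor of the front tray; the flange (neck up) and the coupling (on end) on the floor of the back row, each within 0.2 rad of upright, one on either side of the nut box (x of flange in the frame of row_mid between -0.043 and 0.043 m and y of flange in the frame of row_mid between -0.15 and 0.15 m and z of flange in the frame of row_mid between -0.008 and 0.012 m and angle between each of flange, coupling's own z axis and vertical below 0.2 rad and x of coupling in the frame of row_mid between -0.043 and 0.043 m and y of coupling in the frame of row_mid between -0.15 and 0.15 m and z of coupling in the frame of row_mid between -0.008 and 0.012 m and ((y of flange in the frame of nutbox_mid above 0.03 m and y of coupling in the frame of nutbox_mid below -0.03 m) or (y of flange in the frame of nutbox_mid below -0.03 m and y of coupling in the frame of nutbox_mid above 0.03 m)) and x of spanner in the frame of tray_mid between -0.042 and 0.042 m and y of spanner in the frame of tray_mid between -0.14 and 0.14 m and z of spanner in the frame of tray_mid between -0.008 and 0.015 m and linear speed of each of flange, spanner, coupling below 0.02 m/s and value of joint drawer below 0.008 m); the robot touches nothing.
It fails at once if something else on the bench or chest is shifted by more than 25 mm (distance of any of bolt_a, bolt_b, big_flange, pipe_end, big_spanner, disc, tin from where it was at the start of the episode above 0.025 m).
It also fails if it takes over 72 s, if anything falls off the work surface, if the arm or the gripper's body presses on something with over 40 N, if the wrist force passes 120 N, or if a joint passes its speed limit or range.

## Working session

There is one attempt and no reset: what is moved stays moved. The work goes in short steps, Python scripts to look and compute and a tool call to move; the robot and the scene stay as the last step left them, time stands still between calls to the robot, and variables do not carry over. Pictures are saved under pics/ and viewed, at most 10 in all, crops included, and the job is handed in when it is done.

Besides the shell and the picture viewer there is one more tool, called as name([rows], argument=value, ...), one row to a line, values as JSON. drive_tool: Moves the arm, as the interface text tells. Its arguments: {"type":"object","properties":{"commands":{"type":"array"},"grip_force":{"type":"number"}},"required":["commands"]}

```bash
ls; mkdir -p pics
python3 - <<'E'
from bench import *
import cv2,numpy as np
o=get_obs();print(o)
for n in("scene","top"):
    p,d=camera(n);m=camera_model(n);print(n,m)
    cv2.imwrite(f"pics/{n}0.png",p[:,:,::-1]);np.savez(f"{n}0.npz",p=p,d=d,M=m["world_from_camera"],k=[m[a] for a in("fx","fy","cx","cy")])
E
```

```text
pics
{'time_s': 0.0, 'joints': array([-8.04297856e-01,  4.07961048e-02,  8.38081452e-02, -4.73622770e-04,
       -1.61547592e+00, -3.33722976e-01]), 'qvel': array([-0.00149171, -0.00044041, -0.00263455,  0.00034226,  0.00028603,
        0.00112   ]), 'joint_torque': array([ 9.84685794e-04, -3.68207610e+01,  3.47424459e+01,  6.93281695e+00,
       -5.38720502e-03,  3.47468256e-05]), 'position': array([ 251.59188434, -544.3471542 ,  230.28433206]), 'orientation': array([ 3.13986211e+00, -9.91473184e-05, -2.70879631e+00]), 'contact_force': array([ 0.57042964, -0.79311057, -0.23658335]), 'wrist_torque': array([0.02241557, 0.02915418, 0.03102952]), 'grasp_force': 0.0, 'opening': 0.9969547668287976}
scene {'fx': 456.3914253794865, 'fy': 456.3914253794865, 'cx': 275.38795828398673, 'cy': 212.03968918763323, 'world_from_camera': array([[-6.52515326e-01,  5.62186116e-01, -5.08104832e-01,
         1.23421123e+03],
       [ 7.57589846e-01,  4.69133263e-01, -4.53840949e-01,
         5.99036364e+02],
       [-1.67742026e-02, -6.81073236e-01, -7.32023137e-01,
         1.04627742e+03],
       [ 0.00000000e+00,  0.00000000e+00,  0.00000000e+00,
         1.00000000e+00]])}
top {'fx': 440.0624556872637, 'fy': 440.0624556872637, 'cx': 278.8375230694069, 'cy': 212.97314521273293, 'world_from_camera': array([[-4.17384991e-03, -9.94837225e-01,  1.01397606e-01,
         4.26061857e+02],
       [-9.99791123e-01,  6.18022705e-03,  1.94811487e-02,
        -6.99455701e+00],
       [-2.00072321e-02, -1.01295115e-01, -9.94655222e-01,
         1.43059420e+03],
       [ 0.00000000e+00,  0.00000000e+00,  0.00000000e+00,
         1.00000000e+00]])}
```

View pics/top0.png

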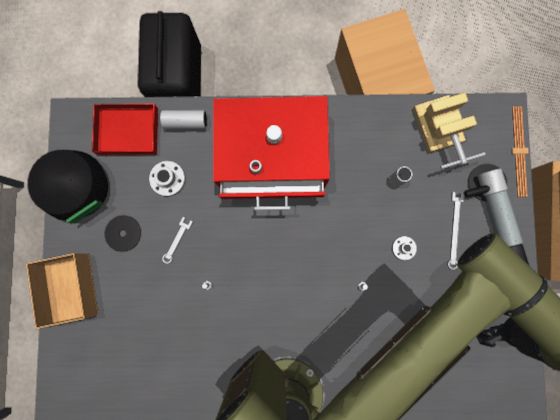

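View pics/scene0.png

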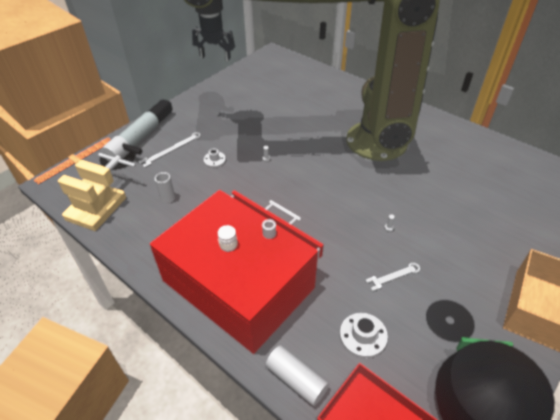

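The top view shows the chest (cols 214-328, front edge row ~180), handle (272,208), coupling (255,167), tin (273,133), flange (404,248), spanner from ring (168,259) to jaw (185,224), and bolts at (207,285) and (363,286). The scene view agrees with this. Next I measure.

```bash
cat > h.py <<'E'
import numpy as np,cv2
from bench import *
def load(n):
    f=np.load(n+"0.npz");return f["p"],f["d"],f["M"],f["k"]
def ray(u,v,z,M,k):
    "pixel -> world point on plane z"
    r=M[:3,:3]@np.array([(u-k[2])/k[0],(v-k[3])/k[1],1]);c=M[:3,3]
    return c+r*(z-c[2])/r[2]
def cloud(d,M,k):
    v,u=np.indices(d.shape);P=np.stack([(u-k[2])/k[0]*d,(v-k[3])/k[1]*d,d],-1)
    return P@M[:3,:3].T+M[:3,3]
E
python3 - <<'E'
from h import *
p,d,M,k=load("top");W=cloud(d,M,k)
def blob(name,u0,u1,v0,v1,z0,z1,sat=60):
    s=W[v0:v1,u0:u1];hsv=cv2.cvtColor(p[v0:v1,u0:u1],cv2.COLOR_RGB2HSV)
    m=((s[...,2]>z0)&(s[...,2]<z1)&(hsv[...,1]<sat)).astype(np.uint8)
    if m.sum()<4: print(name,"none",s[...,2].min(),s[...,2].max());return
    P=s[m>0];(c,r,a)=cv2.minAreaRect(P[:,:2].astype(np.float32))
    print(name,len(P),"med",np.median(P,0).round(1),"rect",np.round(c,1),np.round(r,1),round(a,1),"z",P[:,2].min().round(1),P[:,2].max().round(1))
blob("coupling",243,268,155,180,185,215)
blob("tin",258,290,115,150,195,235)
blob("flange",385,424,230,266,5,20);blob("flneck",385,424,230,266,34,50)
blob("spanner",155,200,210,270,5,25)
blob("boltL",197,217,275,295,30,70);blob("boltR",353,373,276,296,30,70)
blob("bigfl",145,188,155,200,8,80);blob("pipe",385,415,160,190,80,100)
blob("handle",245,300,190,220,115,140)
hsv=cv2.cvtColor(p,cv2.COLOR_RGB2HSV);red=(hsv[...,1]>150)&((hsv[...,0]<8)|(hsv[...,0]>172))
m=red&(W[...,2]>158)&(W[...,2]<172)&(np.indices(d.shape)[1]>205)&(np.indices(d.shape)[1]<340)
P=W[m];print("chest",len(P),cv2.minAreaRect(P[:,:2].astype(np.float32)),np.median(P[:,2]))
m2=red&(W[...,2]>115)&(W[...,2]<150)&(np.indices(d.shape)[0]>175)&(np.indices(d.shape)[0]<205)&(np.indices(d.shape)[1]>205)&(np.indices(d.shape)[1]<340)
P=W[m2];print("face",len(P),cv2.minAreaRect(P[:,:2].astype(np.float32)),np.median(P[:,2]))
# spanner halves
m=(W[...,2]>5)&(W[...,2]<25)&(hsv[...,1]<60);m[:210]=0;m[270:]=0;m[:,:155]=0;m[:,200:]=0
P=W[m][:,:2];c=P.mean(0);_,_,V=np.linalg.svd(P-c);ax=V[0];t=(P-c)@ax;n=(P-c)@V[1]
mid=c+ax*(t.min()+t.max())/2;print("sp mid",mid,"ax",ax,"len",t.max()-t.min(),"yaw",np.arctan2(ax[1],ax[0]))
for a in np.arange(t.min(),t.max(),16):
    s=(t>=a)&(t<a+16);print(round(a),(n[s].max()-n[s].min()).round(1),n[s].mean().round(1),end=" | ")
E
```

```text
coupling 68 med [687.   84.2 201.6] rect [687.9  84.1] [30.3 28.8] 0.7 z 185.7 207.6
tin 195 med [777.5  29.9 215.4] rect [780.1  31.7] [40.1 41.1] 39.1 z 195.0 222.4
flange 490 med [ 458.6 -375.    11.8] rect [ 457.5 -380.7] [123.3 112.3] 89.6 z 5.0 19.9
flneck 97 med [ 458.  -377.4   43.5] rect [ 458.5 -377.8] [31.2 32.9] 17.6 z 34.6 48.4
spanner 515 med [491.1 351.6   8.6] rect [486.9 352.6] [192.5 144.8] 0.5 z 5.0 21.6
boltL 28 med [343.3 250.2  54.4] rect [343.  251.7] [13.7 13.1] 86.1 z 30.8 64.1
boltR 27 med [ 338.9 -240.5   57.3] rect [ 338.9 -240.7] [12.8 12.4] 88.0 z 30.1 65.4
bigfl 980 med [684.3 383.   18.6] rect [694.4 389.6] [145.6 115.1] 1.1 z 8.0 64.1
pipe 84 med [ 682.7 -363.4   89.6] rect [ 682.9 -364.4] [45.7 47.3] 79.1 z 80.2 99.8
handle 202 med [578.8  47.7 133.4] rect [596.6  39.5] [ 52.9 151.5] 1.1 z 125.7 139.9
chest 9005 ((777.4846801757812, 42.36473083496094), (249.7388458251953, 338.8062744140625), 0.6050465106964111) 166.10290706608066
face 426 ((632.4458618164062, 40.87663269042969), (46.74696731567383, 335.6884765625), 0.04239385575056076) 138.0428564288153
sp mid [485.92870944 353.08461557] ax [-0.95682476  0.29066542] len 213.979345985105 yaw 2.846670443397603
-105 67.8 17.9 | -89 107.7 -6.2 | -73 138.0 -7.5 | -57 148.9 1.4 | -41 153.0 0.4 | -25 138.4 3.5 | -9 127.2 -0.8 | 7 143.6 -0.0 | 23 153.4 7.4 | 39 148.1 3.2 | 55 126.6 -7.2 | 71 143.8 4.3 | 87 69.4 -13.6 | 103 23.5 -27.7 |
```

```bash
cat > mm.py <<'E'
from h import *
p,d,M,k=load("top")
g=cv2.cvtColor(p,cv2.COLOR_RGB2GRAY).astype(int);hsv=cv2.cvtColor(p,cv2.COLOR_RGB2HSV)
def reg(m,u0,u1,v0,v1):
    o=np.zeros(m.shape,np.uint8);o[v0:v1,u0:u1]=m[v0:v1,u0:u1];return o
def big(m):
    n,l,s,c=cv2.connectedComponentsWithStats(m,connectivity=8);i=1+np.argmax(s[1:,4]);return (l==i).astype(np.uint8)
def pts(m,z):
    v,u=np.nonzero(m);return np.array([ray(a,b,z,M,k)[:2] for a,b in zip(u,v)])
def show(n,P):
    c,r,a=cv2.minAreaRect(P.astype(np.float32));e=cv2.minEnclosingCircle(P.astype(np.float32));print(n,len(P),np.round(c,1),np.round(r,1),round(a,2),"mean",P.mean(0).round(1),"circ",np.round(e[0],1),round(e[1],1))
gr=(g>110)&(hsv[...,1]<60)
P=pts(big(reg(gr,155,200,210,270)),8);show("spanner",P)
c=P.mean(0);_,_,V=np.linalg.svd(P-c);t=(P-c)@V[0];n=(P-c)@V[1];mid=c+V[0]*(t.min()+t.max())/2
print("mid",mid,"ax",V[0],"yaw",np.arctan2(*V[0][::-1]),"len",np.ptp(t))
for a in np.arange(t.min(),t.max(),16):
    s=(t>=a)&(t<a+16);print(round(a),np.ptp(n[s]).round(1),((n[s].max()+n[s].min())/2).round(1),end=" | ")
print()
show("flange",pts(big(reg(gr,385,424,230,266)),12))
show("coup",pts(big(reg(gr,243,266,158,176)),201))
show("tin",pts(big(reg(gr,260,290,118,142)),215))
show("bL",pts(big(reg(gr,198,217,276,294)),40));show("bR",pts(big(reg(gr,354,373,277,295)),40))
show("bigfl",pts(big(reg(gr,145,188,158,200)),16))
red=(hsv[...,1]>150)&((hsv[...,0]<8)|(hsv[...,0]>172))&(g>45)
Q=big(reg(red,205,340,90,182));show("chest",pts(Q,165))
h=reg(gr,240,305,198,222);
for u in (262,272,282): print(u,g[185:220,u],hsv[185:220,u,1])
h=big(reg(gr,240,305,204,214));show("handle",pts(h,130))
E
python3 mm.py; python3 -c "
import cv2
p=cv2.imread('pics/top0.png');cv2.imwrite('pics/c1.png',cv2.resize(p[80:300,150:425],None,fx=2.8,fy=2.7,interpolation=cv2.INTER_CUBIC))"
```

```text
spanner 362 [483.5 354.2] [ 38.4 161.2] 64.08 mean [485.4 354.2] circ [485.1 356.2] 81.2
mid [483.82212593 355.02622861] ax [-0.89159762  0.45282855] yaw 2.6716574145810825 len 161.07705647007208
-79 38.6 -0.4 | -63 38.6 -0.2 | -47 23.8 -2.8 | -31 19.3 -0.2 | -15 19.3 0.1 | 1 19.3 0.4 | 17 19.1 0.6 | 33 17.9 0.2 | 49 32.4 -0.8 | 65 33.7 -0.0 | 81 7.3 -1.2 | 
flange 429 [ 455.9 -380.5] [73.2 76.9] 88.26 mean [ 456.6 -380.7] circ [ 456.6 -380.9] 39.7
coup 66 [686.8  83.6] [32.6 30.3] 44.31 mean [686.9  83.4] circ [687.3  83.6] 16.9
tin 189 [780.5  29.6] [39.7 40.7] 89.73 mean [778.5  30.2] circ [777.6  30.4] 23.8
bL 75 [342.  247.4] [29.6 29. ] 63.74 mean [342.2 248. ] circ [341.8 248.6] 16.1
bR 68 [ 338.5 -240. ] [28.1 26.5] 44.06 mean [ 338.8 -239.8] circ [ 338.7 -239.7] 15.2
bigfl 833 [689.6 388.4] [115.9 116.2] 89.6 mean [688.8 388.3] circ [688.9 389.3] 59.7
chest 9195 [775.2  41.7] [253.  338.9] 0.63 mean [776.2  41.6] circ [775.4  41.4] 208.5
262 [113 113 206 242 242 241 242 203  99  99  93  65  29  45  52  54  53  52
  55  56  53 148 215 209 153 111 108 107 107 109  89  68  69  90 108] [  2   4   2   3   2   2   3  46 207 207 210 210 208  86   5   5  14   5
   5   4   5   3   2   4   2   2   5   2   5   2   6   4   7   6   5]
272 [114 134 217 242 242 242 228 170 100 100  81  43  34  45  54  53  54  53
  54  53  54 138 219 215 143 106 108 109 108 108  85  52  54  86 107] [  2   4   6   4   3   3   4  87 207 205 211 211 175  76   5   5   9   5
   5   5   9   4   1   4   2   2   2   5   7   5   3   5   9   3   5]
282 [112 208 242 242 242 243 212 133  99 101  78  30  33  46  55  53  54  54
  54  55  57 145 219 210 134  99 102  97  98  90  70  54  53  86 107] [  5   5   3   3   2   3  12 126 208 208 207 216 182  75   5   5  14   9
   9   9   4   3   2   2   2   8   7   0   5   8   7   5   5   6   2]
handle 166 [576.7  40.3] [110.2  18. ] 89.62 mean [575.4  40.6] circ [573.7  40.3] 55.1
```

View pics/c1.png

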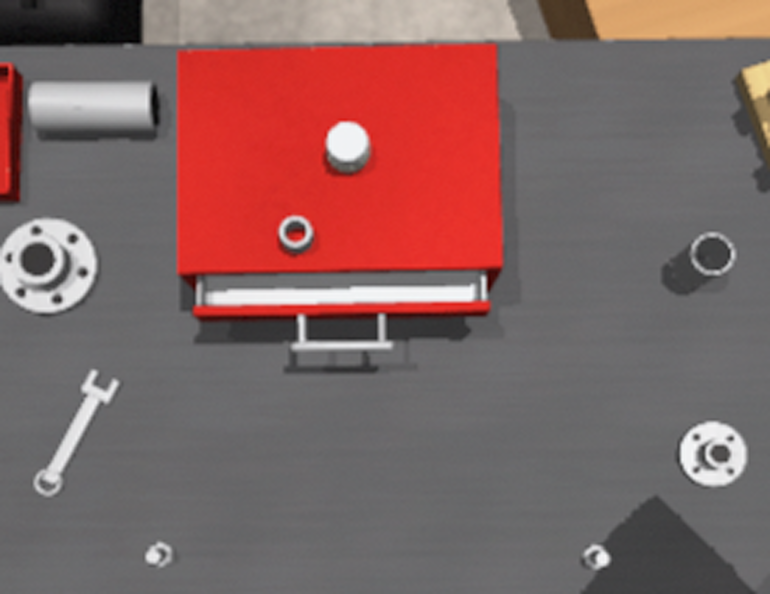

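The crop confirms the handle bar at original row ~207.5 (x≈574, y≈40.5), the drawer about 31 mm ajar and the chest yaw ≈0.011. I'll go to the handle first.

drive_tool([
  {"x": 0.5, "y": 1.0, "wz": 0.366, "jaw": 0.4},
  {"x": 0.5, "y": 1.0, "wz": 0.366, "jaw": 0.4},
  {"x": 0.5, "y": 1.0, "wz": 0.366, "jaw": 0.4},
  {"x": 0.5, "y": 1.0, "wz": 0.366, "jaw": 0.4},
  {"x": 0.5, "y": 1.0, "wz": 0.366, "jaw": 0.4},
  {"x": 0.5, "y": 1.0, "wz": 0.366, "jaw": 0.4},
  {"x": 0.5, "y": 1.0, "wz": 0.366, "jaw": 0.4},
  {"x": 0.5, "y": 1.0, "wz": 0.366, "jaw": 0.4},
], grip_force=60)

```text
invalid input at $.commands[0]: expected keys wx, wy, wz, x, y, z, jaw
```

drive_tool([
  {"x": 0.575, "y": 0.95, "jaw": 0.4},
  {"x": 0.575, "y": 0.95, "jaw": 0.4},
  {"x": 0.575, "y": 0.95, "jaw": 0.4},
  {"x": 0.575, "y": 0.95, "jaw": 0.4},
  {"x": 0.575, "y": 0.95, "jaw": 0.4},
  {"x": 0.575, "y": 0.95, "jaw": 0.4},
  {"x": 0.575, "y": 0.95, "jaw": 0.4},
  {"x": 0.575, "y": 0.95, "jaw": 0.4},
  {"x": 0.575, "y": 0.95, "jaw": 0.4},
])

```text
invalid input at $.commands[0]: expected keys wx, wy, wz, x, y, z, jaw
```

```bash
cat > w.py <<'E'
import sys
from h import *
def wrist(tag):
    o=get_obs();m=camera_model("wrist");p,d=camera("wrist")
    cv2.imwrite(f"pics/{tag}.png",p[:,:,::-1]);M=m["world_from_camera"];k=[m[a] for a in("fx","fy","cx","cy")]
    np.savez(tag+"0.npz",p=p,d=d,M=M,k=k);return o,p,d,M,k
if __name__=="__main__":
    o,p,d,M,k=wrist(sys.argv[1]);print(o["time_s"],o["position"].round(1),o["orientation"].round(3),o["opening"],o["joints"].round(2));print(M.round(2),k)
E
python3 w.py w1
```

```text
0.1 [ 251.6 -544.4  230.4] [ 3.14  -0.    -2.709] 1.0013526707291163 [-0.8   0.04  0.08 -0.   -1.62 -0.33]
[[-4.2000e-01  8.7000e-01  2.7000e-01  1.8169e+02]
 [ 9.1000e-01  4.0000e-01  1.3000e-01 -5.7540e+02]
 [ 0.0000e+00  3.0000e-01 -9.5000e-01  3.7274e+02]
 [ 0.0000e+00  0.0000e+00  0.0000e+00  1.0000e+00]] [366.62826059011144, 366.62826059011144, 283.50609750930937, 210.93889474821987]
```

View pics/w1.png

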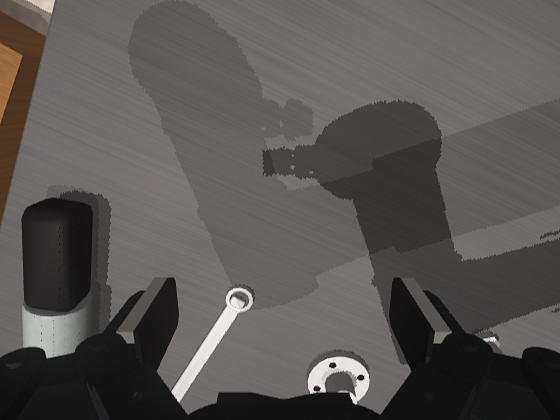

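The move was refused because every key is required, so the wrist picture is still from the start pose: the fingers are in the lower corners and the big spanner's ring is at (238,298).

drive_tool([
  {"wx": 0, "wy": 0, "wz": 0.366, "x": 0.5, "y": 1, "z": 0, "jaw": 0.4},
  {"wx": 0, "wy": 0, "wz": 0.366, "x": 0.5, "y": 1, "z": 0, "jaw": 0.4},
  {"wx": 0, "wy": 0, "wz": 0.366, "x": 0.5, "y": 1, "z": 0, "jaw": 0.4},
  {"wx": 0, "wy": 0, "wz": 0.366, "x": 0.5, "y": 1, "z": 0, "jaw": 0.4},
  {"wx": 0, "wy": 0, "wz": 0.366, "x": 0.5, "y": 1, "z": 0, "jaw": 0.4},
  {"wx": 0, "wy": 0, "wz": 0.366, "x": 0.5, "y": 1, "z": 0, "jaw": 0.4},
  {"wx": 0, "wy": 0, "wz": 0.366, "x": 0.5, "y": 1, "z": 0, "jaw": 0.4},
  {"wx": 0, "wy": 0, "wz": 0.366, "x": 0.5, "y": 1, "z": 0, "jaw": 0.4},
], grip_force=60)

```text
time_s: 0.95
position: [403.1, -241.3, 231.0]
orientation: [-3.141, 0.001, -1.548]
contact_force: [0.2, -1.3, -0.6]
opening: 0.299
grasp_force: 0.0
```

drive_tool([
  {"wx": 0, "wy": 0, "wz": 0, "x": 0.575, "y": 0.95, "z": 0, "jaw": 0.4},
  {"wx": 0, "wy": 0, "wz": 0, "x": 0.575, "y": 0.95, "z": 0, "jaw": 0.4},
  {"wx": 0, "wy": 0, "wz": 0, "x": 0.575, "y": 0.95, "z": 0, "jaw": 0.4},
  {"wx": 0, "wy": 0, "wz": 0, "x": 0.575, "y": 0.95, "z": 0, "jaw": 0.4},
  {"wx": 0, "wy": 0, "wz": 0, "x": 0.575, "y": 0.95, "z": 0, "jaw": 0.4},
  {"wx": 0, "wy": 0, "wz": 0, "x": 0.575, "y": 0.95, "z": 0, "jaw": 0.4},
  {"wx": 0, "wy": 0, "wz": 0, "x": 0.575, "y": 0.95, "z": 0, "jaw": 0.4},
  {"wx": 0, "wy": 0, "wz": 0, "x": 0.575, "y": 0.95, "z": 0, "jaw": 0.4},
  {"wx": 0, "wy": 0, "wz": 0, "x": 0.575, "y": 0.95, "z": 0, "jaw": 0.4},
])

```text
time_s: 1.85
position: [574.1, 41.0, 230.4]
orientation: [3.14, -0.001, -1.558]
contact_force: [0.3, -0.6, -0.5]
opening: 0.298
grasp_force: 0.0
```

```bash
python3 w.py w2
```

```text
1.85 [574.1  41.  230.4] [ 3.140e+00 -1.000e-03 -1.558e+00] 0.2980457049563405 [ 0.42 -0.02  0.02 -0.   -1.62 -0.41]
[[-1.0000e+00 -1.0000e-02 -0.0000e+00  5.7539e+02]
 [-1.0000e-02  9.5000e-01  3.0000e-01 -3.4560e+01]
 [ 0.0000e+00  3.0000e-01 -9.5000e-01  3.7280e+02]
 [ 0.0000e+00  0.0000e+00  0.0000e+00  1.0000e+00]] [366.62826059011144, 366.62826059011144, 283.50609750930937, 210.93889474821987]
```

View pics/w2.png

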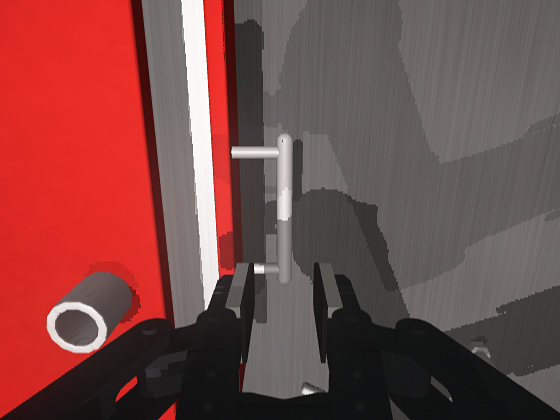

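The wrist view shows the bar at column ~285, rows 133-283, which puts it at x≈574, centre y≈42: straight below the fingers, with finger clearance on both sides. I descend and grip.

drive_tool([
  {"wx": 0, "wy": 0, "wz": 0, "x": 0, "y": 0, "z": -0.415, "jaw": 0.4},
  {"wx": 0, "wy": 0, "wz": 0, "x": 0, "y": 0, "z": -0.415, "jaw": 0.4},
  {"wx": 0, "wy": 0, "wz": 0, "x": 0, "y": 0, "z": -0.415, "jaw": 0.4},
  {"wx": 0, "wy": 0, "wz": 0, "x": 0, "y": 0, "z": -0.415, "jaw": 0.4},
  {"wx": 0, "wy": 0, "wz": 0, "x": 0, "y": 0, "z": -0.415, "jaw": 1},
  {"wx": 0, "wy": 0, "wz": 0, "x": 0, "y": 0, "z": -0.415, "jaw": 1},
  {"wx": 0, "wy": 0, "wz": 0, "x": 0, "y": 0, "z": -0.415, "jaw": 1},
  {"wx": 0, "wy": 0, "wz": 0, "x": 0, "y": 0, "z": -0.415, "jaw": 1},
], grip_force=60)

```text
time_s: 2.7
position: [574.7, 39.5, 108.8]
orientation: [-3.14, -0.001, -1.56]
contact_force: [-2.3, -5.4, 0.8]
opening: 0.104
grasp_force: 58.8
```

drive_tool([
  {"wx": 0, "wy": 0, "wz": 0, "x": -0.04, "y": 0, "z": 0, "jaw": 1},
  {"wx": 0, "wy": 0, "wz": 0, "x": -0.12, "y": -0.001, "z": 0, "jaw": 1},
  {"wx": 0, "wy": 0, "wz": 0, "x": -0.2, "y": -0.002, "z": 0, "jaw": 1},
  {"wx": 0, "wy": 0, "wz": 0, "x": -0.28, "y": -0.003, "z": 0, "jaw": 1},
  {"wx": 0, "wy": 0, "wz": 0, "x": -0.36, "y": -0.004, "z": 0, "jaw": 1},
  {"wx": 0, "wy": 0, "wz": 0, "x": -0.42, "y": -0.005, "z": 0, "jaw": 1},
  {"wx": 0, "wy": 0, "wz": 0, "x": -0.47, "y": -0.005, "z": 0, "jaw": 1},
  {"wx": 0, "wy": 0, "wz": 0, "x": -0.5, "y": -0.005, "z": 0, "jaw": 1},
  {"wx": 0, "wy": 0, "wz": 0, "x": -0.51, "y": -0.005, "z": 0, "jaw": 1},
  {"wx": 0, "wy": 0, "wz": 0, "x": -0.51, "y": -0.005, "z": 0, "jaw": 1},
])

```text
time_s: 3.7
position: [421.2, 37.8, 108.8]
orientation: [-3.139, -0.002, -1.559]
contact_force: [-3.0, -7.3, 1.2]
opening: 0.104
grasp_force: 60.3
```

Run:
```python
from h import *
o=get_obs();print(o["time_s"],o["position"],o["contact_force"])
for n in("top","scene"):
    p,d=camera(n);m=camera_model(n);cv2.imwrite(f"pics/{n}1.png",p[:,:,::-1]);np.savez(f"{n}10.npz",p=p,d=d,M=m["world_from_camera"],k=[m[a] for a in("fx","fy","cx","cy")])
p=cv2.imread("pics/top1.png")[60:270,150:430];q=cv2.imread("pics/scene1.png")[150:360,120:400]
cv2.imwrite("pics/c2.png",np.vstack([cv2.resize(p,(400,300)),cv2.resize(q,(400,300))]) if 0 else np.hstack([cv2.resize(p,(400,300)),cv2.resize(q,(400,300))]))
```

```text
3.7 [421.2440178   37.75798012 108.77175691] [-3.03084783 -7.28853036  1.18163113]
```

View pics/c2.png

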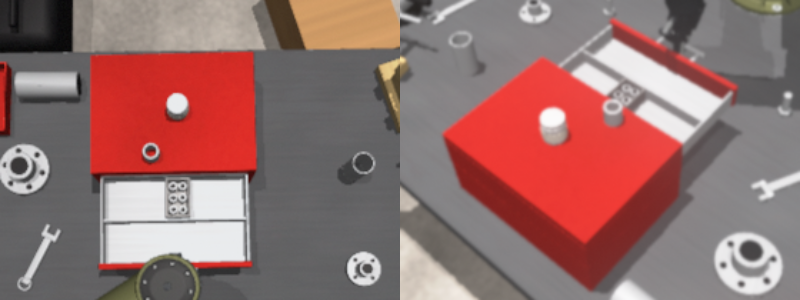

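The drawer is open and the whole back row is visible, with the nut box near the middle at crop (178,197) in the left panel. I release the handle and move above the spanner, then measure the nut box.

drive_tool([
  {"wx": 0, "wy": 0, "wz": 0, "x": 0, "y": 0, "z": 0, "jaw": 0.4},
  {"wx": 0, "wy": 0, "wz": 0, "x": 0, "y": 0, "z": 0, "jaw": 0.4},
  {"wx": 0, "wy": 0, "wz": 0, "x": 0, "y": 0, "z": 0, "jaw": 0.4},
  {"wx": 0, "wy": 0, "wz": 0, "x": 0, "y": 0, "z": 0.35, "jaw": 0.4},
  {"wx": 0, "wy": 0, "wz": 0, "x": 0, "y": 0, "z": 0.35, "jaw": 0.4},
  {"wx": 0, "wy": 0, "wz": 0, "x": 0, "y": 0, "z": 0.35, "jaw": 0.4},
])

```text
time_s: 4.4
position: [423.5, 39.3, 219.2]
orientation: [-3.131, 0.003, -1.559]
contact_force: [1.1, -0.8, 0.9]
opening: 0.302
grasp_force: 0.0
```

drive_tool([
  {"wx": 0, "wy": 0, "wz": 0.347, "x": 0.209, "y": 1, "z": 0, "jaw": 0},
  {"wx": 0, "wy": 0, "wz": 0.347, "x": 0.209, "y": 1, "z": 0, "jaw": 0},
  {"wx": 0, "wy": 0, "wz": 0.347, "x": 0.209, "y": 1, "z": 0, "jaw": 0},
  {"wx": 0, "wy": 0, "wz": 0.347, "x": 0.209, "y": 1, "z": 0, "jaw": 0},
  {"wx": 0, "wy": 0, "wz": 0.347, "x": 0.209, "y": 1, "z": 0, "jaw": 0},
  {"wx": 0, "wy": 0, "wz": 0.347, "x": 0.209, "y": 1, "z": 0, "jaw": 0},
  {"wx": 0, "wy": 0, "wz": 0.347, "x": 0.209, "y": 1, "z": 0, "jaw": 0},
  {"wx": 0, "wy": 0, "wz": 0.347, "x": 0.209, "y": 1, "z": 0, "jaw": 0},
])

```text
time_s: 5.2
position: [483.6, 341.1, 210.2]
orientation: [3.14, 0.001, -0.462]
contact_force: [-0.0, -0.2, -0.2]
opening: 0.502
grasp_force: 0.0
```

drive_tool([
  {"wx": 0, "wy": 0, "wz": 0, "x": 0, "y": 0.055, "z": -0.5, "jaw": 0},
  {"wx": 0, "wy": 0, "wz": 0, "x": 0, "y": 0.055, "z": -0.5, "jaw": 0},
  {"wx": 0, "wy": 0, "wz": 0, "x": 0, "y": 0.055, "z": -0.5, "jaw": 0},
  {"wx": 0, "wy": 0, "wz": 0, "x": 0, "y": 0.055, "z": -0.6, "jaw": 0},
  {"wx": 0, "wy": 0, "wz": 0, "x": 0, "y": 0.055, "z": -0.66, "jaw": 0},
  {"wx": 0, "wy": 0, "wz": 0, "x": 0, "y": 0.055, "z": -0.69, "jaw": 0},
  {"wx": 0, "wy": 0, "wz": 0, "x": 0, "y": 0.055, "z": -0.69, "jaw": 0},
])

```text
time_s: 5.9
position: [483.5, 355.2, 3.8]
orientation: [3.14, 0.0, -0.469]
contact_force: [0.6, 0.4, -0.3]
opening: 0.496
grasp_force: 0.0
```

Run:
```python
from h import *
p,d=camera("top");m=camera_model("top");M=m["world_from_camera"];k=[m[a] for a in("fx","fy","cx","cy")]
np.savez("top20.npz",p=p,d=d,M=M,k=k);cv2.imwrite("pics/top2.png",p[:,:,::-1])
g=cv2.cvtColor(p,cv2.COLOR_RGB2GRAY).astype(int);s=cv2.cvtColor(p,cv2.COLOR_RGB2HSV)[...,1]
print("row198",list(zip(range(215,330),g[198,215:330])))
print("col250",list(zip(range(176,275),g[176:275,250],s[176:275,250])))
for u,v,z in((214,198,128),(328,198,128)):print(ray(u,v,z,M,k))
```

```text
row198 [(215, np.int64(102)), (216, np.int64(101)), (217, np.int64(101)), (218, np.int64(101)), (219, np.int64(100)), (220, np.int64(175)), (221, np.int64(173)), (222, np.int64(108)), (223, np.int64(140)), (224, np.int64(184)), (225, np.int64(196)), (226, np.int64(220)), (227, np.int64(228)), (228, np.int64(228)), (229, np.int64(228)), (230, np.int64(228)), (231, np.int64(229)), (232, np.int64(228)), (233, np.int64(229)), (234, np.int64(229)), (235, np.int64(229)), (236, np.int64(230)), (237, np.int64(230)), (238, np.int64(231)), (239, np.int64(231)), (240, np.int64(232)), (241, np.int64(233)), (242, np.int64(233)), (243, np.int64(232)), (244, np.int64(233)), (245, np.int64(233)), (246, np.int64(233)), (247, np.int64(233)), (248, np.int64(233)), (249, np.int64(233)), (250, np.int64(234)), (251, np.int64(234)), (252, np.int64(234)), (253, np.int64(234)), (254, np.int64(234)), (255, np.int64(234)), (256, np.int64(234)), (257, np.int64(234)), (258, np.int64(234)), (259, np.int64(234)), (260, np.int64(233)), (261, np.int64(234)), (262, np.int64(234)), (263, np.int64(234)), (264, np.int64
[... 4287 characters left out ...]
int64(101), np.uint8(3)), (258, np.int64(99), np.uint8(5)), (259, np.int64(100), np.uint8(5)), (260, np.int64(100), np.uint8(5)), (261, np.int64(101), np.uint8(5)), (262, np.int64(99), np.uint8(3)), (263, np.int64(99), np.uint8(5)), (264, np.int64(102), np.uint8(5)), (265, np.int64(101), np.uint8(5)), (266, np.int64(100), np.uint8(8)), (267, np.int64(100), np.uint8(3)), (268, np.int64(102), np.uint8(2)), (269, np.int64(100), np.uint8(3)), (270, np.int64(99), np.uint8(3)), (271, np.int64(99), np.uint8(3)), (272, np.int64(101), np.uint8(3)), (273, np.int64(101), np.uint8(5)), (274, np.int64(101), np.uint8(5))]
[605.13703875 212.56536598 128.        ]
[ 602.78504576 -128.17852329  128.        ]
```

Nut box centre is y≈36 and the drawer walls are at y −110..190, so the bays are centred at y≈126 and ≈−50, row x≈603. Gripping the spanner.

drive_tool([
  {"wx": 0, "wy": 0, "wz": 0, "x": 0, "y": 0, "z": 0, "jaw": 1},
  {"wx": 0, "wy": 0, "wz": 0, "x": 0, "y": 0, "z": 0, "jaw": 1},
  {"wx": 0, "wy": 0, "wz": 0, "x": 0, "y": 0, "z": 0, "jaw": 1},
  {"wx": 0, "wy": 0, "wz": 0, "x": 0, "y": 0, "z": 0, "jaw": 1},
  {"wx": 0, "wy": 0, "wz": 0, "x": 0, "y": 0, "z": 0, "jaw": 1},
  {"wx": 0, "wy": 0, "wz": 0, "x": 0, "y": 0, "z": 0.1, "jaw": 1},
  {"wx": 0, "wy": 0, "wz": 0, "x": 0, "y": 0, "z": 0.3, "jaw": 1},
  {"wx": 0, "wy": 0, "wz": 0, "x": 0, "y": 0, "z": 0.6, "jaw": 1},
  {"wx": 0, "wy": 0, "wz": 0, "x": 0, "y": 0, "z": 0.6, "jaw": 1},
  {"wx": 0, "wy": 0, "wz": 0, "x": 0, "y": 0, "z": 0.6, "jaw": 1},
], grip_force=80)

```text
time_s: 6.95
position: [486.5, 357.0, 194.6]
orientation: [-3.128, -0.005, -0.469]
contact_force: [-0.1, -0.4, -0.7]
opening: 0.153
grasp_force: 78.5
```

```bash
python3 w.py w3
```

```text
6.95 [486.5 357.  194.6] [-3.128 -0.005 -0.469] 0.1534376919771498 [ 0.97  0.04  0.01  0.   -1.53  0.14]
[[-4.5000e-01 -8.5000e-01 -2.6000e-01  5.5385e+02]
 [-8.9000e-01  4.3000e-01  1.5000e-01  3.2232e+02]
 [-1.0000e-02  3.0000e-01 -9.6000e-01  3.3731e+02]
 [ 0.0000e+00  0.0000e+00  0.0000e+00  1.0000e+00]] [366.62826059011144, 366.62826059011144, 283.50609750930937, 210.93889474821987]
```

View pics/w3.png

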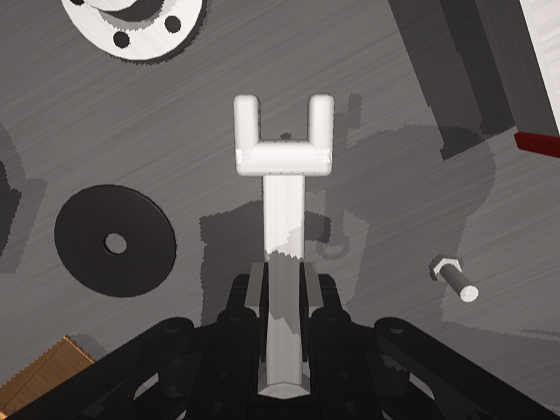

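The spanner is gripped level, its jaw seen at (283,135). I carry it to the tray and turn it to lie along y.

drive_tool([
  {"wx": 0, "wy": 0, "wz": -0.347, "x": 0.094, "y": -1, "z": 0, "jaw": 1},
  {"wx": 0, "wy": 0, "wz": -0.347, "x": 0.094, "y": -1, "z": 0, "jaw": 1},
  {"wx": 0, "wy": 0, "wz": -0.347, "x": 0.094, "y": -1, "z": 0, "jaw": 1},
  {"wx": 0, "wy": 0, "wz": -0.347, "x": 0.094, "y": -1, "z": 0, "jaw": 1},
  {"wx": 0, "wy": 0, "wz": -0.347, "x": 0.094, "y": -1, "z": 0, "jaw": 1},
  {"wx": 0, "wy": 0, "wz": -0.347, "x": 0.094, "y": -1, "z": 0, "jaw": 1},
  {"wx": 0, "wy": 0, "wz": -0.347, "x": 0.094, "y": -1, "z": 0, "jaw": 1},
  {"wx": 0, "wy": 0, "wz": -0.347, "x": 0.094, "y": -1, "z": 0, "jaw": 1},
  {"wx": 0, "wy": 0, "wz": -0.347, "x": 0.094, "y": -1, "z": 0, "jaw": 1},
])

```text
time_s: 7.9
position: [511.5, 54.8, 183.2]
orientation: [3.139, -0.0, -1.56]
contact_force: [-0.4, 0.9, -0.6]
opening: 0.15
grasp_force: 78.6
```

drive_tool([
  {"wx": 0, "wy": 0, "wz": 0, "x": 0, "y": -0.055, "z": 0, "jaw": 1},
  {"wx": 0, "wy": 0, "wz": 0, "x": 0, "y": -0.055, "z": -0.12, "jaw": 1},
  {"wx": 0, "wy": 0, "wz": 0, "x": 0, "y": -0.055, "z": -0.22, "jaw": 1},
  {"wx": 0, "wy": 0, "wz": 0, "x": 0, "y": -0.055, "z": -0.26, "jaw": 1},
  {"wx": 0, "wy": 0, "wz": 0, "x": 0, "y": -0.055, "z": -0.28, "jaw": 1},
  {"wx": 0, "wy": 0, "wz": 0, "x": 0, "y": -0.055, "z": -0.287, "jaw": 1},
  {"wx": 0, "wy": 0, "wz": 0, "x": 0, "y": -0.055, "z": -0.287, "jaw": 1},
])

```text
time_s: 8.6
position: [512.7, 39.1, 99.8]
orientation: [-3.14, 0.0, -1.558]
contact_force: [-0.8, 1.1, -2.2]
opening: 0.153
grasp_force: 78.6
```

drive_tool([
  {"wx": 0, "wy": 0, "wz": 0, "x": 0, "y": 0, "z": -0.008, "jaw": 1},
  {"wx": 0, "wy": 0, "wz": 0, "x": 0, "y": 0, "z": -0.01, "jaw": 1},
  {"wx": 0, "wy": 0, "wz": 0, "x": 0, "y": 0, "z": -0.01, "jaw": 0.2},
  {"wx": 0, "wy": 0, "wz": 0, "x": 0, "y": 0, "z": -0.01, "jaw": 0.2},
  {"wx": 0, "wy": 0, "wz": 0, "x": 0, "y": 0, "z": -0.01, "jaw": 0.2},
  {"wx": 0, "wy": 0, "wz": 0, "x": 0, "y": 0, "z": 0.1, "jaw": 0.2},
  {"wx": 0, "wy": 0, "wz": 0, "x": 0, "y": 0, "z": 0.45, "jaw": 0.2},
  {"wx": 0, "wy": 0, "wz": 0, "x": 0, "y": 0, "z": 0.45, "jaw": 0.2},
  {"wx": 0, "wy": 0, "wz": 0, "x": 0, "y": 0, "z": 0.45, "jaw": 0.2},
  {"wx": 0, "wy": 0, "wz": 0, "x": 0, "y": 0, "z": 0.45, "jaw": 0.2},
])

```text
time_s: 9.6
position: [512.7, 39.1, 235.5]
orientation: [-3.138, 0.002, -1.559]
contact_force: [0.0, -0.5, -0.7]
opening: 0.399
grasp_force: 0.0
```

```bash
python3 w.py w4
```

```text
9.6 [512.7  39.1 235.5] [-3.138e+00  2.000e-03 -1.559e+00] 0.3992859832315106 [ 0.47 -0.19 -0.13  0.   -1.63 -0.46]
[[-1.0000e+00 -1.0000e-02  0.0000e+00  5.1321e+02]
 [-1.0000e-02  9.5000e-01  3.0000e-01 -3.6690e+01]
 [-0.0000e+00  3.0000e-01 -9.5000e-01  3.7770e+02]
 [ 0.0000e+00  0.0000e+00  0.0000e+00  1.0000e+00]] [366.62826059011144, 366.62826059011144, 283.50609750930937, 210.93889474821987]
```

View pics/w4.png

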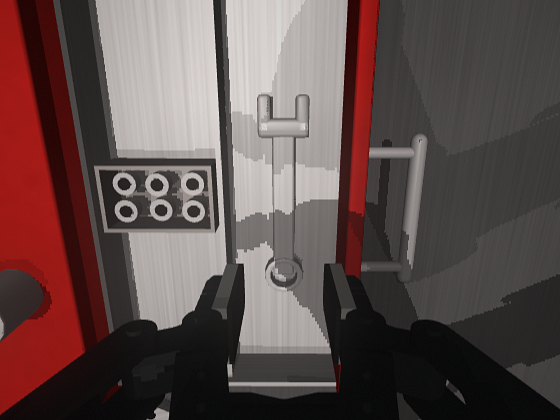

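The spanner lies flat in the tray (jaw at (283,115), ring at (285,275)) and the nut box is untouched at (157,197). Next is the coupling, with the gripper turned to close along y.

drive_tool([
  {"wx": 0, "wy": 0, "wz": -0.5, "x": 0.583, "y": 0.149, "z": 0, "jaw": -0.4},
  {"wx": 0, "wy": 0, "wz": -0.5, "x": 0.583, "y": 0.149, "z": 0, "jaw": -0.4},
  {"wx": 0, "wy": 0, "wz": -0.5, "x": 0.583, "y": 0.149, "z": 0, "jaw": -0.4},
  {"wx": 0, "wy": 0, "wz": -0.5, "x": 0.583, "y": 0.149, "z": 0, "jaw": -0.4},
  {"wx": 0, "wy": 0, "wz": -0.5, "x": 0.583, "y": 0.149, "z": 0, "jaw": -0.4},
  {"wx": 0, "wy": 0, "wz": -0.5, "x": 0.583, "y": 0.149, "z": 0, "jaw": -0.4},
  {"wx": 0, "wy": 0, "wz": -0.5, "x": 0.583, "y": 0.149, "z": 0, "jaw": -0.4},
  {"wx": 0, "wy": 0, "wz": -0.5, "x": 0.583, "y": 0.149, "z": 0, "jaw": -0.4},
  {"wx": 0, "wy": 0, "wz": -0.5, "x": 0.583, "y": 0.149, "z": 0, "jaw": -0.4},
  {"wx": 0, "wy": 0, "wz": -0.5, "x": 0.583, "y": 0.149, "z": 0, "jaw": -0.4},
  {"wx": 0, "wy": 0, "wz": -0.5, "x": 0.583, "y": 0.149, "z": 0, "jaw": -0.4},
  {"wx": 0, "wy": 0, "wz": -0.5, "x": 0.583, "y": 0.149, "z": 0, "jaw": -0.4},
])

```text
time_s: 10.85
position: [686.4, 83.5, 230.9]
orientation: [-3.141, -0.004, -3.13]
contact_force: [-0.6, -0.1, -0.6]
opening: 0.699
grasp_force: 0.0
```

Run:
```python
from w import *
o,p,d,M,k=wrist("w5");print(o["time_s"],o["position"].round(1),o["orientation"].round(3),o["joints"].round(2))
W=cloud(d,M,k);m=(d>0)&(W[...,2]>190)&(W[...,2]<207)&(abs(W[...,0]-687)<40)&(abs(W[...,1]-84)<40)
P=W[m];print(len(P),P[:,:2].min(0),P[:,:2].max(0),np.median(P,0)) if len(P) else print(0)
```

```text
10.85 [686.4  83.5 230.9] [-3.141 -0.004 -3.13 ] [ 0.41  0.29  0.36 -0.   -1.65 -1.97]
2304 [669.82627496  72.06084785] [703.91193438 105.127115  ] [686.06886053  88.62009671 200.09582839]
```

drive_tool([
  {"wx": 0, "wy": 0, "wz": 0, "x": 0, "y": 0.01, "z": -0.1, "jaw": -0.4},
  {"wx": 0, "wy": 0, "wz": 0, "x": 0, "y": 0.01, "z": -0.18, "jaw": -0.4},
  {"wx": 0, "wy": 0, "wz": 0, "x": 0, "y": 0.01, "z": -0.205, "jaw": -0.4},
  {"wx": 0, "wy": 0, "wz": 0, "x": 0, "y": 0.01, "z": -0.205, "jaw": -0.4},
  {"wx": 0, "wy": 0, "wz": 0, "x": 0, "y": 0.01, "z": -0.205, "jaw": 1},
  {"wx": 0, "wy": 0, "wz": 0, "x": 0, "y": 0.01, "z": -0.205, "jaw": 1},
  {"wx": 0, "wy": 0, "wz": 0, "x": 0, "y": 0.01, "z": -0.205, "jaw": 1},
  {"wx": 0, "wy": 0, "wz": 0, "x": 0, "y": 0.01, "z": -0.205, "jaw": 1},
], grip_force=60)

```text
time_s: 11.7
position: [687.7, 86.6, 174.3]
orientation: [3.141, 0.003, -3.129]
contact_force: [-0.0, 1.8, 6.3]
opening: 0.372
grasp_force: 60.2
```

drive_tool([
  {"wx": 0, "wy": 0, "wz": 0, "x": 0, "y": 0, "z": 0.1, "jaw": 1},
  {"wx": 0, "wy": 0, "wz": 0, "x": 0, "y": 0, "z": 0.15, "jaw": 1},
  {"wx": 0, "wy": 0, "wz": 0, "x": -0.14, "y": 0.065, "z": 0.15, "jaw": 1},
  {"wx": 0, "wy": 0, "wz": 0, "x": -0.278, "y": 0.131, "z": 0.15, "jaw": 1},
  {"wx": 0, "wy": 0, "wz": 0, "x": -0.278, "y": 0.131, "z": 0.15, "jaw": 1},
  {"wx": 0, "wy": 0, "wz": 0, "x": -0.278, "y": 0.131, "z": 0, "jaw": 1},
  {"wx": 0, "wy": 0, "wz": 0, "x": -0.278, "y": 0.131, "z": -0.13, "jaw": 1},
  {"wx": 0, "wy": 0, "wz": 0, "x": -0.278, "y": 0.131, "z": -0.2, "jaw": 1},
  {"wx": 0, "wy": 0, "wz": 0, "x": -0.278, "y": 0.131, "z": -0.215, "jaw": 1},
  {"wx": 0, "wy": 0, "wz": 0, "x": -0.278, "y": 0.131, "z": -0.215, "jaw": 1},
])

```text
time_s: 12.7
position: [603.7, 125.6, 107.7]
orientation: [-3.141, -0.0, -3.13]
contact_force: [0.1, -0.2, -1.7]
opening: 0.37
grasp_force: 59.7
```

```bash
python3 w.py w6|head -1;python3 -c "
from h import *
p,d=camera('scene');cv2.imwrite('pics/s6.png',cv2.resize(p[130:340,150:430,::-1],(800,600)))"
```

```text
12.7 [603.7 125.6 107.7] [-3.141 -0.    -3.13 ] 0.3697662916787899 [ 0.53  0.11 -0.07  0.   -1.39 -2.09]
```

View pics/w6.png

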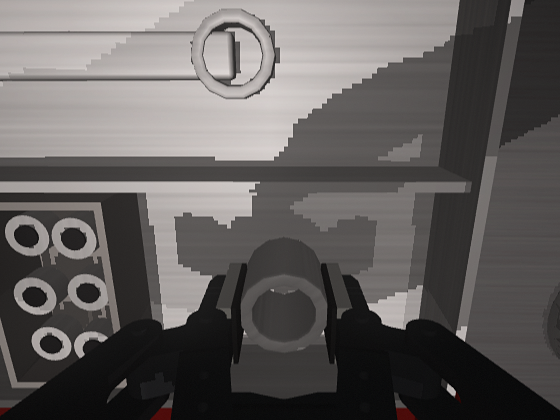

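The coupling is upright between the pads at (284,300), between the nut box and the side wall. I lower the last few mm and release.

drive_tool([
  {"wx": 0, "wy": 0, "wz": 0, "x": 0, "y": 0, "z": -0.012, "jaw": 1},
  {"wx": 0, "wy": 0, "wz": 0, "x": 0, "y": 0, "z": -0.018, "jaw": 1},
  {"wx": 0, "wy": 0, "wz": 0, "x": 0, "y": 0, "z": -0.018, "jaw": 1},
])

```text
time_s: 13.1
position: [603.6, 125.9, 102.4]
orientation: [3.141, 0.0, -3.13]
contact_force: [-0.6, -0.5, -2.1]
opening: 0.369
grasp_force: 59.7
```

drive_tool([
  {"wx": 0, "wy": 0, "wz": 0, "x": 0, "y": 0, "z": -0.005, "jaw": 1},
  {"wx": 0, "wy": 0, "wz": 0, "x": 0, "y": 0, "z": -0.007, "jaw": 1},
  {"wx": 0, "wy": 0, "wz": 0, "x": 0, "y": 0, "z": -0.007, "jaw": 1},
])

```text
time_s: 13.4
position: [603.9, 125.9, 101.3]
orientation: [3.141, 0.001, -3.13]
contact_force: [-1.8, -0.4, 3.9]
opening: 0.372
grasp_force: 60.3
```

drive_tool([
  {"wx": 0, "wy": 0, "wz": 0, "x": 0, "y": 0, "z": 0, "jaw": 0},
  {"wx": 0, "wy": 0, "wz": 0, "x": 0, "y": 0, "z": 0, "jaw": -0.2},
  {"wx": 0, "wy": 0, "wz": 0, "x": 0, "y": 0, "z": 0, "jaw": -0.2},
  {"wx": 0, "wy": 0, "wz": 0, "x": 0, "y": 0, "z": 0, "jaw": -0.2},
  {"wx": 0, "wy": 0, "wz": 0, "x": 0, "y": 0, "z": 0.1, "jaw": -0.2},
  {"wx": 0, "wy": 0, "wz": 0, "x": 0, "y": 0, "z": 0.43, "jaw": -0.2},
  {"wx": 0, "wy": 0, "wz": 0, "x": 0, "y": 0, "z": 0.43, "jaw": -0.2},
  {"wx": 0, "wy": 0, "wz": 0, "x": 0, "y": 0, "z": 0.43, "jaw": -0.2},
])

```text
time_s: 14.2
position: [606.2, 125.8, 238.6]
orientation: [3.138, 0.013, -3.13]
contact_force: [-0.3, 1.2, 0.3]
opening: 0.6
grasp_force: 0.0
```

drive_tool([
  {"wx": 0, "wy": 0, "wz": 0, "x": -0.29, "y": -1, "z": 0, "jaw": -0.4},
  {"wx": 0, "wy": 0, "wz": 0, "x": -0.29, "y": -1, "z": 0, "jaw": -0.4},
  {"wx": 0, "wy": 0, "wz": 0, "x": -0.29, "y": -1, "z": 0, "jaw": -0.4},
  {"wx": 0, "wy": 0, "wz": 0, "x": -0.29, "y": -1, "z": 0, "jaw": -0.4},
  {"wx": 0, "wy": 0, "wz": 0, "x": -0.29, "y": -1, "z": 0, "jaw": -0.4},
  {"wx": 0, "wy": 0, "wz": 0, "x": -0.29, "y": -1, "z": 0, "jaw": -0.4},
  {"wx": 0, "wy": 0, "wz": 0, "x": -0.29, "y": -1, "z": 0, "jaw": -0.4},
])

```text
time_s: 14.9
position: [515.1, -177.9, 229.7]
orientation: [-3.141, 0.001, -3.134]
contact_force: [0.3, -0.3, 1.0]
opening: 0.697
grasp_force: 0.0
```

drive_tool([
  {"wx": 0, "wy": 0, "wz": 0, "x": -0.2, "y": -0.688, "z": 0, "jaw": -0.4},
  {"wx": 0, "wy": 0, "wz": 0, "x": -0.2, "y": -0.688, "z": 0, "jaw": -0.4},
  {"wx": 0, "wy": 0, "wz": 0, "x": -0.2, "y": -0.688, "z": 0, "jaw": -0.4},
  {"wx": 0, "wy": 0, "wz": 0, "x": -0.2, "y": -0.688, "z": 0, "jaw": -0.4},
  {"wx": 0, "wy": 0, "wz": 0, "x": -0.2, "y": -0.688, "z": -0.2, "jaw": -0.4},
  {"wx": 0, "wy": 0, "wz": 0, "x": -0.2, "y": -0.688, "z": -0.4, "jaw": -0.4},
  {"wx": 0, "wy": 0, "wz": 0, "x": -0.2, "y": -0.688, "z": -0.4, "jaw": -0.4},
])

```text
time_s: 15.6
position: [454.2, -379.6, 103.0]
orientation: [3.137, -0.006, -3.132]
contact_force: [-0.6, -0.3, -0.4]
opening: 0.7
grasp_force: 0.0
```

Run:
```python
from w import *
o,p,d,M,k=wrist("w7");print(o["time_s"],o["position"].round(1),o["orientation"].round(3),o["opening"])
W=cloud(d,M,k)
for z0,z1 in((34,50),(6,18)):
    m=(d>0)&(W[...,2]>z0)&(W[...,2]<z1)&(abs(W[...,0]-457)<60)&(abs(W[...,1]+380)<60)
    P=W[m];print(len(P),P[:,:2].min(0),P[:,:2].max(0),np.median(P,0)) if len(P) else print(0)
p,d=camera("top");m=camera_model("top");M=m["world_from_camera"];k=[m[a] for a in("fx","fy","cx","cy")]
np.savez("top30.npz",p=p,d=d,M=M,k=k);W=cloud(d,M,k)
s=W[184:216,222:265];q=s[(s[...,2]>115)&(s[...,2]<140)&(s[...,0]<635)&(s[...,0]>570)];print("coupling in row",len(q),np.median(q,0))
```

```text
15.6 [ 454.2 -379.6  103. ] [ 3.137 -0.006 -3.132] 0.700150734925909
2465 [ 438.32709765 -392.0528994 ] [ 471.6379284  -358.81730259] [ 453.67438742 -375.44803759   41.93141065]
6592 [ 417.25010871 -412.3821016 ] [ 492.63924258 -337.93489518] [ 445.36616324 -375.6767001    11.73058076]
coupling in row 65 [604.27295533 124.65232073 128.0434499 ]
```

drive_tool([
  {"wx": 0, "wy": 0, "wz": 0, "x": 0, "y": 0.012, "z": -0.12, "jaw": -0.4},
  {"wx": 0, "wy": 0, "wz": 0, "x": 0, "y": 0.012, "z": -0.23, "jaw": -0.4},
  {"wx": 0, "wy": 0, "wz": 0, "x": 0, "y": 0.012, "z": -0.29, "jaw": -0.4},
  {"wx": 0, "wy": 0, "wz": 0, "x": 0, "y": 0.012, "z": -0.317, "jaw": -0.4},
  {"wx": 0, "wy": 0, "wz": 0, "x": 0, "y": 0.012, "z": -0.317, "jaw": -0.4},
  {"wx": 0, "wy": 0, "wz": 0, "x": 0, "y": 0.012, "z": -0.317, "jaw": 1},
  {"wx": 0, "wy": 0, "wz": 0, "x": 0, "y": 0.012, "z": -0.317, "jaw": 1},
  {"wx": 0, "wy": 0, "wz": 0, "x": 0, "y": 0.012, "z": -0.317, "jaw": 1},
  {"wx": 0, "wy": 0, "wz": 0, "x": 0, "y": 0.012, "z": -0.317, "jaw": 1},
], grip_force=90)

```text
time_s: 16.6
position: [457.9, -377.5, 16.7]
orientation: [-3.14, 0.003, -3.129]
contact_force: [-0.4, 2.6, 6.0]
opening: 0.365
grasp_force: 89.0
```

drive_tool([
  {"wx": 0, "wy": 0, "wz": 0, "x": 0, "y": 0, "z": 0.05, "jaw": 1},
  {"wx": 0, "wy": 0, "wz": 0, "x": 0, "y": 0, "z": 0.2, "jaw": 1},
  {"wx": 0, "wy": 0, "wz": 0, "x": 0, "y": 0, "z": 0.35, "jaw": 1},
  {"wx": 0, "wy": 0, "wz": 0, "x": 0, "y": 0, "z": 0.5, "jaw": 1},
  {"wx": 0, "wy": 0, "wz": 0, "x": 0, "y": 0, "z": 0.6, "jaw": 1},
  {"wx": 0, "wy": 0, "wz": 0, "x": 0, "y": 0, "z": 0.6, "jaw": 1},
  {"wx": 0, "wy": 0, "wz": 0, "x": 0, "y": 0, "z": 0.6, "jaw": 1},
])

```text
time_s: 17.3
position: [456.5, -376.6, 194.3]
orientation: [3.141, 0.001, -3.13]
contact_force: [0.3, -0.4, -5.5]
opening: 0.371
grasp_force: 90.0
```

Run:
```python
from w import *
o,p,d,M,k=wrist("w8");T=o["position"];print(o["time_s"],T.round(1),o["orientation"].round(3),o["opening"])
W=cloud(d,M,k)-T
hsv=cv2.cvtColor(p,cv2.COLOR_RGB2HSV)
for z0,z1 in((20,32),(-10,3),(-22,-12)):
    m=(d>0)&(W[...,2]>z0)&(W[...,2]<z1)&(abs(W[...,0])<50)&(abs(W[...,1])<50)&(hsv[...,2]>70)
    P=W[m];print(z0,len(P),P.min(0).round(1),P.max(0).round(1),np.median(P,0).round(1)) if len(P) else print(0)
# disc front edge points: min x near y=0
m=(d>0)&(abs(W[...,1])<4)&(abs(W[...,0])<60)&(W[...,2]>-40)&(W[...,2]<40);P=W[m];P=P[np.argsort(P[:,0])]
print(P[::max(1,len(P)//25)].round(1))
```

```text
17.3 [ 456.5 -376.6  194.3] [ 3.141e+00  1.000e-03 -3.130e+00] 0.3714455701072157
20 3690 [-19.6 -28.2  20. ] [14.7 30.9 32. ] [-10.6   1.5  24.9]
-10 9603 [-40.6 -36.  -10. ] [32.6 39.1  3. ] [-21.2   1.   -5. ]
-22 211 [-40.4 -32.1 -16.5] [-19.8  34.8 -12. ] [-37.6   0.9 -13.9]
[[-40.6   0.9 -10.8]
 [-39.4   0.9  -5.1]
 [-36.5   0.5  -4.9]
 [-33.6   3.5  -4.6]
 [-30.5  -1.1  -4.5]
 [-27.4   4.   -4.5]
 [-24.1   1.5  -5. ]
 [-20.6  -1.9  -4.5]
 [-19.2  -1.   22.8]
 [-19.1  -0.7  17.4]
 [-18.9  -0.4   9.5]
 [-18.6  -2.8   9.1]
 [-18.3  -3.   15.9]
 [-17.4  -3.1  24. ]
 [-15.    2.6  25.2]
 [-12.8  -2.   25.7]
 [-10.5   3.   25. ]
 [ -8.   -1.6  25. ]
 [ -5.5  -1.2  25.7]
 [ -3.    1.3  25. ]
 [ -0.4  -3.8  26.4]
 [  2.2  -3.4  25.6]
 [  5.    2.5  25.2]
 [  7.7   2.9  26.3]
 [ 10.9   0.4  26.1]]
```

The flange is level in the grip, with its centre 2 mm in −x of the TCP and its underside 17 mm below. I carry it to the right bay.

drive_tool([
  {"wx": 0, "wy": 0, "wz": 0, "x": 0.497, "y": 1, "z": 0, "jaw": 1},
  {"wx": 0, "wy": 0, "wz": 0, "x": 0.497, "y": 1, "z": 0, "jaw": 1},
  {"wx": 0, "wy": 0, "wz": 0, "x": 0.497, "y": 1, "z": 0, "jaw": 1},
  {"wx": 0, "wy": 0, "wz": 0, "x": 0.497, "y": 1, "z": 0, "jaw": 1},
  {"wx": 0, "wy": 0, "wz": 0, "x": 0.497, "y": 1, "z": 0, "jaw": 1},
  {"wx": 0, "wy": 0, "wz": 0, "x": 0.497, "y": 1, "z": 0, "jaw": 1},
  {"wx": 0, "wy": 0, "wz": 0, "x": 0.497, "y": 1, "z": 0, "jaw": 1},
  {"wx": 0, "wy": 0, "wz": 0, "x": 0.497, "y": 1, "z": 0, "jaw": 1},
  {"wx": 0, "wy": 0, "wz": 0, "x": 0.497, "y": 1, "z": 0, "jaw": 1},
])

```text
time_s: 18.25
position: [604.9, -76.0, 191.4]
orientation: [-3.141, -0.005, -3.128]
contact_force: [-0.5, -0.3, -3.6]
opening: 0.368
grasp_force: 90.8
```

drive_tool([
  {"wx": 0, "wy": 0, "wz": 0, "x": 0, "y": 0.09, "z": 0, "jaw": 1},
  {"wx": 0, "wy": 0, "wz": 0, "x": 0, "y": 0.09, "z": -0.05, "jaw": 1},
  {"wx": 0, "wy": 0, "wz": 0, "x": 0, "y": 0.09, "z": -0.1, "jaw": 1},
  {"wx": 0, "wy": 0, "wz": 0, "x": 0, "y": 0.09, "z": -0.1, "jaw": 1},
])

```text
time_s: 18.65
position: [603.6, -50.9, 159.7]
orientation: [3.142, -0.007, -3.131]
contact_force: [0.5, 0.8, -4.9]
opening: 0.371
grasp_force: 91.0
```

Run:
```python
from w import *
o,p,d,M,k=wrist("w9");T=o["position"];print(o["time_s"],T.round(1),o["orientation"].round(3),o["contact_force"].round(1))
W=cloud(d,M,k)
# divider top in wrist view
m=(d>0)&(abs(W[...,2]-122)<3)&(abs(W[...,0]-556)<25);P=W[m];print("divider",len(P),np.percentile(P[:,0],[2,25,50,75,98]).round(1),np.median(P[:,2])) if len(P) else print("no div")
m=(d>0)&(abs(W[...,2]-138)<4)&(abs(W[...,0]-462)<25);P=W[m];print("face top",len(P),np.percentile(P[:,0],[2,50,98]).round(1)) if len(P) else print("no face")
g=cv2.cvtColor(p,cv2.COLOR_RGB2GRAY).astype(int)
for u in(120,440):print(u,[(v,int(g[v,u])) for v in range(100,330,4)])
```

```text
18.65 [603.6 -50.9 159.7] [ 3.142 -0.007 -3.131] [ 0.5  0.8 -4.9]
divider 5559 [543.7 558.9 560.6 565.2 579.8] 121.74304026017109
no face
120 [(100, 84), (104, 85), (108, 84), (112, 84), (116, 84), (120, 84), (124, 88), (128, 82), (132, 86), (136, 87), (140, 84), (144, 88), (148, 88), (152, 85), (156, 87), (160, 88), (164, 87), (168, 87), (172, 86), (176, 85), (180, 83), (184, 99), (188, 100), (192, 98), (196, 96), (200, 98), (204, 99), (208, 98), (212, 97), (216, 99), (220, 96), (224, 97), (228, 94), (232, 97), (236, 99), (240, 100), (244, 98), (248, 98), (252, 100), (256, 100), (260, 96), (264, 98), (268, 98), (272, 95), (276, 96), (280, 95), (284, 97), (288, 94), (292, 98), (296, 94), (300, 93), (304, 91), (308, 95), (312, 95), (316, 93), (320, 92), (324, 93), (328, 75)]
440 [(100, 104), (104, 103), (108, 98), (112, 101), (116, 101), (120, 102), (124, 107), (128, 100), (132, 102), (136, 102), (140, 104), (144, 101), (148, 102), (152, 102), (156, 69), (160, 69), (164, 106), (168, 105), (172, 49), (176, 51), (180, 73), (184, 74), (188, 73), (192, 71), (196, 131), (200, 142), (204, 141), (208, 140), (212, 111), (216, 106), (220, 74), (224, 74), (228, 74), (232, 72), (236, 64), (240, 69), (244, 66), (248, 54), (252, 115), (256, 171), (260, 73), (264, 74), (268, 75), (272, 70), (276, 67), (280, 70), (284, 67), (288, 80), (292, 218), (296, 182), (300, 49), (304, 51), (308, 52), (312, 51), (316, 81), (320, 164), (324, 37), (328, 17)]
```

View pics/w9.png

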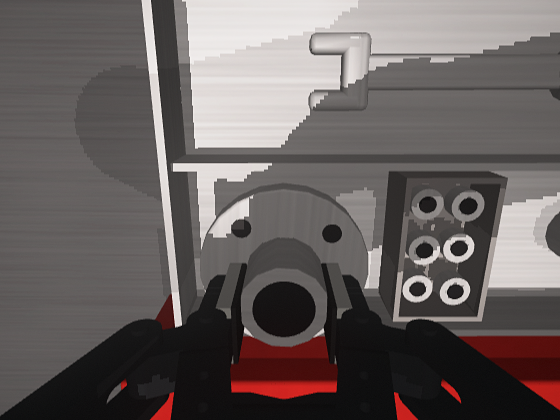

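The flange sits over the right bay, neck at (284,305), with the nut box at right (445,250) and the divider at row ~163, all clear. I lower it; this was my last picture, so from here I check by numbers.

drive_tool([
  {"wx": 0, "wy": 0, "wz": 0, "x": 0, "y": 0, "z": 0, "jaw": 1},
  {"wx": 0, "wy": 0, "wz": 0, "x": 0, "y": 0, "z": -0.06, "jaw": 1},
  {"wx": 0, "wy": 0, "wz": 0, "x": 0, "y": 0, "z": -0.11, "jaw": 1},
  {"wx": 0, "wy": 0, "wz": 0, "x": 0, "y": 0, "z": -0.15, "jaw": 1},
  {"wx": 0, "wy": 0, "wz": 0, "x": 0, "y": 0, "z": -0.17, "jaw": 1},
  {"wx": 0, "wy": 0, "wz": 0, "x": 0, "y": 0, "z": -0.177, "jaw": 1},
  {"wx": 0, "wy": 0, "wz": 0, "x": 0, "y": 0, "z": -0.177, "jaw": 1},
])

```text
time_s: 19.4
position: [605.8, -50.0, 111.1]
orientation: [-3.141, 0.0, -3.13]
contact_force: [-0.1, -0.2, -3.9]
opening: 0.369
grasp_force: 91.0
```

Free-hanging, no side contact; lower the last 2–3 mm.

drive_tool([
  {"wx": 0, "wy": 0, "wz": 0, "x": 0, "y": 0, "z": -0.004, "jaw": 1},
  {"wx": 0, "wy": 0, "wz": 0, "x": 0, "y": 0, "z": -0.008, "jaw": 1},
  {"wx": 0, "wy": 0, "wz": 0, "x": 0, "y": 0, "z": -0.008, "jaw": 1},
])

```text
time_s: 19.7
position: [605.8, -49.9, 108.9]
orientation: [3.141, 0.001, -3.13]
contact_force: [0.7, 0.1, -3.5]
opening: 0.374
grasp_force: 91.0
```

drive_tool([
  {"wx": 0, "wy": 0, "wz": 0, "x": 0, "y": 0, "z": -0.005, "jaw": 1},
  {"wx": 0, "wy": 0, "wz": 0, "x": 0, "y": 0, "z": -0.005, "jaw": 1},
  {"wx": 0, "wy": 0, "wz": 0, "x": 0, "y": 0, "z": -0.005, "jaw": 0},
  {"wx": 0, "wy": 0, "wz": 0, "x": 0, "y": 0, "z": -0.005, "jaw": -0.1},
  {"wx": 0, "wy": 0, "wz": 0, "x": 0, "y": 0, "z": -0.005, "jaw": -0.1},
  {"wx": 0, "wy": 0, "wz": 0, "x": 0, "y": 0, "z": 0.1, "jaw": -0.1},
  {"wx": 0, "wy": 0, "wz": 0, "x": 0, "y": 0, "z": 0.4, "jaw": -0.1},
  {"wx": 0, "wy": 0, "wz": 0, "x": 0, "y": 0, "z": 0.4, "jaw": -0.1},
  {"wx": 0, "wy": 0, "wz": 0, "x": 0, "y": 0, "z": 0.4, "jaw": -0.1},
])

```text
time_s: 20.6
position: [607.9, -50.6, 236.7]
orientation: [-3.141, 0.012, -3.13]
contact_force: [0.1, 0.6, 0.6]
opening: 0.547
grasp_force: 0.0
```

drive_tool([
  {"wx": 0, "wy": 0, "wz": 0, "x": -0.752, "y": 0.297, "z": 0, "jaw": 1},
  {"wx": 0, "wy": 0, "wz": 0, "x": -0.752, "y": 0.297, "z": 0, "jaw": 1},
  {"wx": 0, "wy": 0, "wz": 0, "x": -0.752, "y": 0.297, "z": 0, "jaw": 1},
  {"wx": 0, "wy": 0, "wz": 0, "x": -0.752, "y": 0.297, "z": 0, "jaw": 1},
  {"wx": 0, "wy": 0, "wz": 0, "x": -0.752, "y": 0.297, "z": 0, "jaw": 1},
  {"wx": 0, "wy": 0, "wz": 0, "x": -0.752, "y": 0.297, "z": 0, "jaw": 1},
  {"wx": 0, "wy": 0, "wz": 0, "x": -0.752, "y": 0.297, "z": 0, "jaw": 1},
])

```text
time_s: 21.3
position: [379.9, 39.6, 229.4]
orientation: [3.14, 0.003, -3.127]
contact_force: [0.4, -1.1, -0.4]
opening: -0.005
grasp_force: 0.0
```

Run:
```python
from h import *
o=get_obs();print(o["time_s"],o["position"].round(1),o["orientation"].round(3),o["opening"],o["joints"].round(2))
p,d=camera("top");m=camera_model("top");M=m["world_from_camera"];k=[m[a] for a in("fx","fy","cx","cy")]
W=cloud(d,M,k);cv2.imwrite("pics/top4.png",p[:,:,::-1])
def q(n,x,y,z0,z1,r=45):
    P=W[(d>0)&(abs(W[...,0]-x)<r)&(abs(W[...,1]-y)<r)&(W[...,2]>z0)&(W[...,2]<z1)]
    print(n,len(P),(np.median(P,0).round(1),P.min(0).round(0),P.max(0).round(0)) if len(P) else "")
q("neck",604,-50,128,142,30);q("disc",604,-50,99,110,42);q("coup",604,126,122,136,30);q("nut",604,36,118,128,35)
g=cv2.cvtColor(p,cv2.COLOR_RGB2GRAY).astype(int);print("bar/face col 272,280",g[238:270,272],g[238:270,300])
```

```text
21.3 [379.9  39.6 229.4] [ 3.140e+00  3.000e-03 -3.127e+00] -0.005451367168386601 [ 0.64 -0.58 -0.42  0.   -1.73 -2.2 ]
neck 101 (array([605.4, -50.7, 135.5]), array([590., -68., 129.]), array([621., -36., 142.]))
disc 361 (array([603.7, -51.7, 105.3]), array([569., -89.,  99.]), array([644.,  -9., 110.]))
coup 59 (array([605.4, 122.7, 128.1]), array([590., 108., 122.]), array([623., 140., 134.]))
nut 140 (array([607.6,  36.1, 121.2]), array([571.,   9., 118.]), array([639.,  57., 128.]))
bar/face col 272,280 [236 236 236 237 202 127  96  94  75  52  51  49  49  49  80  99  99  97
  92  85  68  67 107 130 117  81  67  73  80  85  87  86] [237 236 237 236 194  93  97  97  74  43  49  49  50  55  83  98  99 100
  99 100  99  98  98  95  94  98 100 101 100 100 100 101]
```

Everything stands as intended: neck top 135.5, disc top 105 and coupling top 128, as they should be on the drawer floor. Next I go down in front of the bar and push.

drive_tool([
  {"wx": 0, "wy": 0, "wz": 0, "x": 0, "y": 0, "z": -0.39, "jaw": 1},
  {"wx": 0, "wy": 0, "wz": 0, "x": 0, "y": 0, "z": -0.39, "jaw": 1},
  {"wx": 0, "wy": 0, "wz": 0, "x": 0, "y": 0, "z": -0.39, "jaw": 1},
  {"wx": 0, "wy": 0, "wz": 0, "x": 0, "y": 0, "z": -0.39, "jaw": 1},
  {"wx": 0, "wy": 0, "wz": 0, "x": 0.04, "y": 0, "z": -0.39, "jaw": 1},
  {"wx": 0, "wy": 0, "wz": 0, "x": 0.06, "y": 0, "z": -0.39, "jaw": 1},
  {"wx": 0, "wy": 0, "wz": 0, "x": 0.075, "y": 0, "z": -0.39, "jaw": 1},
  {"wx": 0, "wy": 0, "wz": 0, "x": 0.09, "y": 0, "z": -0.39, "jaw": 1},
  {"wx": 0, "wy": 0, "wz": 0, "x": 0.11, "y": 0, "z": -0.39, "jaw": 1},
])

```text
time_s: 22.25
position: [413.3, 39.0, 112.0]
orientation: [3.142, -0.0, -3.13]
contact_force: [-2.5, -0.5, 1.8]
opening: 0.002
grasp_force: 1.1
```

drive_tool([
  {"wx": 0, "wy": 0, "wz": 0, "x": 0.03, "y": 0, "z": 0, "jaw": 1},
  {"wx": 0, "wy": 0, "wz": 0, "x": 0.07, "y": 0.001, "z": 0, "jaw": 1},
  {"wx": 0, "wy": 0, "wz": 0, "x": 0.12, "y": 0.001, "z": 0, "jaw": 1},
  {"wx": 0, "wy": 0, "wz": 0, "x": 0.17, "y": 0.002, "z": 0, "jaw": 1},
  {"wx": 0, "wy": 0, "wz": 0, "x": 0.22, "y": 0.002, "z": 0, "jaw": 1},
  {"wx": 0, "wy": 0, "wz": 0, "x": 0.27, "y": 0.003, "z": 0, "jaw": 1},
  {"wx": 0, "wy": 0, "wz": 0, "x": 0.32, "y": 0.003, "z": 0, "jaw": 1},
  {"wx": 0, "wy": 0, "wz": 0, "x": 0.37, "y": 0.004, "z": 0, "jaw": 1},
  {"wx": 0, "wy": 0, "wz": 0, "x": 0.41, "y": 0.004, "z": 0, "jaw": 1},
  {"wx": 0, "wy": 0, "wz": 0, "x": 0.45, "y": 0.005, "z": 0, "jaw": 1},
  {"wx": 0, "wy": 0, "wz": 0, "x": 0.48, "y": 0.005, "z": 0, "jaw": 1},
  {"wx": 0, "wy": 0, "wz": 0, "x": 0.5, "y": 0.005, "z": 0, "jaw": 1},
])

```text
time_s: 23.45
position: [563.7, 40.6, 111.1]
orientation: [-3.141, -0.001, -3.13]
contact_force: [-2.6, 0.4, 0.8]
opening: 0.002
grasp_force: 1.0
```

drive_tool([
  {"wx": 0, "wy": 0, "wz": 0, "x": 0.02, "y": 0, "z": 0, "jaw": 1},
  {"wx": 0, "wy": 0, "wz": 0, "x": 0.04, "y": 0, "z": 0, "jaw": 1},
  {"wx": 0, "wy": 0, "wz": 0, "x": 0.055, "y": 0, "z": 0, "jaw": 1},
  {"wx": 0, "wy": 0, "wz": 0, "x": 0.065, "y": 0, "z": 0, "jaw": 1},
  {"wx": 0, "wy": 0, "wz": 0, "x": 0.075, "y": 0, "z": 0, "jaw": 1},
  {"wx": 0, "wy": 0, "wz": 0, "x": 0.08, "y": 0, "z": 0, "jaw": 1},
])

```text
time_s: 24.05
position: [587.2, 40.7, 111.5]
orientation: [3.141, -0.0, -3.13]
contact_force: [-2.7, 1.1, -0.8]
opening: -0.001
grasp_force: 1.1
```

Not at the stop yet; creep in 1 mm steps.

drive_tool([
  {"wx": 0, "wy": 0, "wz": 0, "x": 0.004, "y": 0, "z": 0, "jaw": 1},
  {"wx": 0, "wy": 0, "wz": 0, "x": 0.008, "y": 0, "z": 0, "jaw": 1},
  {"wx": 0, "wy": 0, "wz": 0, "x": 0.011, "y": 0, "z": 0, "jaw": 1},
  {"wx": 0, "wy": 0, "wz": 0, "x": 0.011, "y": 0, "z": 0, "jaw": 1},
])

```text
time_s: 24.45
position: [588.3, 40.6, 111.4]
orientation: [-3.141, -0.005, -3.129]
contact_force: [-12.1, 2.2, 2.7]
opening: -0.002
grasp_force: 6.1
```

drive_tool([
  {"wx": 0, "wy": 0, "wz": 0, "x": 0.004, "y": 0, "z": 0, "jaw": 1},
  {"wx": 0, "wy": 0, "wz": 0, "x": 0.007, "y": 0, "z": 0, "jaw": 1},
  {"wx": 0, "wy": 0, "wz": 0, "x": 0.007, "y": 0, "z": 0, "jaw": 1},
])

```text
time_s: 24.75
position: [588.4, 40.6, 111.4]
orientation: [-3.141, -0.009, -3.129]
contact_force: [-21.9, 3.9, 8.3]
opening: 0.001
grasp_force: 11.2
```

It's at a hard stop, with the bar at x≈605 as expected when shut. Back off and verify.

drive_tool([
  {"wx": 0, "wy": 0, "wz": 0, "x": -0.03, "y": 0, "z": 0, "jaw": 1},
  {"wx": 0, "wy": 0, "wz": 0, "x": -0.15, "y": 0, "z": 0, "jaw": 1},
  {"wx": 0, "wy": 0, "wz": 0, "x": -0.4, "y": 0, "z": 0.2, "jaw": 1},
  {"wx": 0, "wy": 0, "wz": 0, "x": -0.6, "y": 0, "z": 0.4, "jaw": 1},
  {"wx": 0, "wy": 0, "wz": 0, "x": -0.6, "y": 0, "z": 0.4, "jaw": 1},
  {"wx": 0, "wy": 0, "wz": 0, "x": -0.6, "y": 0, "z": 0.4, "jaw": 1},
  {"wx": 0, "wy": 0, "wz": 0, "x": -0.6, "y": 0, "z": 0.4, "jaw": 1},
])

```text
time_s: 25.45
position: [412.7, 40.8, 237.4]
orientation: [3.137, 0.011, -3.129]
contact_force: [1.0, 0.5, -0.1]
opening: -0.001
grasp_force: 0.0
```

Run:
```python
from h import *
o=get_obs();print(o["time_s"],o["position"].round(1),o["contact_force"].round(1))
p0,_,M,k=load("top");p,d=camera("top");cv2.imwrite("pics/top5.png",p[:,:,::-1])
g=cv2.cvtColor(p,cv2.COLOR_RGB2GRAY).astype(int);s=cv2.cvtColor(p,cv2.COLOR_RGB2HSV)[...,1]
for u in(235,272,310): print(u,[(v,int(g[v,u]),int(s[v,u])) for v in range(176,206)])
for v in(192,194,196,198,200):print(v,ray(272,v,131,M,k)[:2].round(1))
D=cv2.absdiff(p,p0).max(2)
for n,u,v,r in(("tin",273,133,12),("boltL",207,285,10),("boltR",363,286,10),("bigfl",167,179,22),("pipe",402,177,14),("disc",122,233,20),("bigsp",455,230,35)):print(n,np.mean(D[v-r:v+r,u-r:u+r]>40).round(3))
```

```text
25.45 [412.7  40.8 237.4] [ 1.   0.5 -0.1]
235 [(176, 98, 208), (177, 99, 208), (178, 99, 207), (179, 100, 207), (180, 77, 210), (181, 55, 124), (182, 64, 117), (183, 83, 197), (184, 96, 211), (185, 98, 208), (186, 72, 209), (187, 25, 213), (188, 25, 223), (189, 28, 208), (190, 29, 213), (191, 30, 213), (192, 45, 84), (193, 52, 5), (194, 51, 5), (195, 53, 0), (196, 52, 5), (197, 83, 9), (198, 103, 5), (199, 101, 5), (200, 101, 5), (201, 102, 5), (202, 100, 3), (203, 104, 5), (204, 104, 7), (205, 105, 2)]
272 [(176, 100, 207), (177, 101, 208), (178, 102, 207), (179, 85, 209), (180, 57, 187), (181, 64, 103), (182, 91, 181), (183, 99, 207), (184, 101, 208), (185, 75, 213), (186, 31, 210), (187, 27, 215), (188, 89, 24), (189, 114, 2), (190, 100, 5), (191, 100, 3), (192, 85, 3), (193, 52, 0), (194, 53, 9), (195, 59, 4), (196, 146, 2), (197, 213, 4), (198, 202, 4), (199, 135, 2), (200, 99, 5), (201, 104, 10), (202, 104, 7), (203, 106, 7), (204, 105, 7), (205, 83, 6)]
310 [(176, 102, 208), (177, 101, 210), (178, 101, 209), (179, 74, 212), (180, 71, 62), (181, 98, 155), (182, 97, 209), (183, 101, 208), (184, 83, 209), (185, 42, 216), (186, 31, 197), (187, 26, 220), (188, 31, 213), (189, 33, 203), (190, 39, 143), (191, 47, 51), (192, 52, 5), (193, 52, 10), (194, 52, 10), (195, 60, 8), (196, 87, 6), (197, 103, 7), (198, 104, 5), (199, 102, 5), (200, 103, 5), (201, 102, 2), (202, 104, 5), (203, 105, 5), (204, 105, 2), (205, 105, 5)]
192 [621.6  38.6]
194 [615.6  38.6]
196 [609.5  38.6]
198 [603.5  38.7]
200 [597.5  38.7]
tin 0.0
boltL 0.442
boltR 0.135
bigfl 0.0
pipe 0.0
disc 0.0
bigsp 0.102
```

Run:
```python
from h import *
print(close_job())
```

```text
the job is handed in; nothing more can be done
None
```

The spanner is in the front tray, the flange and coupling are standing either side of the nut box, and the drawer is pushed to its stop. The job was handed in at about 25.5 s; no verdict came back. The two standing bolts were not re-measured: image changes around them could be the arm or its shadow, and the arm stayed well above them.

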